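Put the pusher back in the nut mill's feed tube

ROBOT

A 6-joint arm with a two-finger parallel gripper is mounted at the origin on the work surface. World frame = base frame: x ahead of the robot, y to its left, z up, the work surface at z = 0. Lengths are in m, angles in degrees, forces in N, time in s.
With the tool pointing down it reaches from about 0.3 to 0.75 m from the base axis. Payload 8.5 kg.
Tool frame: the origin (TCP) lies midway between the tips of the shut fingers; the grasp point (between the pads) lies grasp_offset behind it (grasp_offset is the distance from the TCP to the grasp point, in m); z points along the fingers, y is the line along which they close (so a half turn about z gives the same grasp; the last joint's range is limited). The gripper opens to 85 mm and grips with 20 to 120 N. Pads are 22 mm wide; open, the fingers measure 114 mm over their backs; the gripper's body (76 mm by 85 mm) begins 54 mm behind the grasp point. The pads swing forward as they close: fully open they stand 13 mm farther back than shut.
Start: joints at [52.122, 21.807, 74.336, -0, 83.858, -12.336], TCP at [0.237, 0.496, 0.231] pointing down, gripper open.
Joint ranges: [-178.18, 178.18], [-50.72, 133.34], [12.68, 142.11], [-81.47, 261.47], [9.98, 163.14], [-165.26, 165.26]. Speed limits (degrees/s): [136.94, 136.94, 180, 180, 180, 180].

INTERFACE

Orientations are given as a 3x3 rotation matrix whose columns are the frame's x, y, z axes.
In Python, from rig import observe, get_image, camera_params, close_job, grasp_offset gives the robot as it stands.
- The arm moves only by the shell command python3 -m handwheel 'ROWS' [OPENING] [FORCE]. ROWS is JSON, a list of rows, each a list of 2 entries, a list of its own where there are three numbers: the shift along the tool's x, y, z as a fraction of full scale, then the turn, a rotation vector about the tool's x, y, z as a fraction of full scale. In form: [[[dx, dy, dz], [ax, ay, az]], ...]. A call has 1 to 10 rows; each row is the pose to reach, as a shift and turn from the pose commanded when the call began, along the tool's axes at that moment, turning the shorter way round; what a row does not reach only later rows make up. Full scale, the value 1, is 0.5 m for a shift and pi rad for a turn. A row lasts 1/10 s, in which the tool goes at most 50 mm and 8.59 degrees, less where a joint would pass 70% of its speed; a pose out of reach is approached as far as the arm can. A call with a number of a shift or a turn outside -1 to 1 is refused whole. A call with a gripper value outside its range is refused whole. OPENING is the opening, from 0 (shut) to 1 (fully open), set as the call begins (- or left out, the last holds). The fingers move at their own pace and stop on an object; FORCE is the grip in N (left out, the last holds). Time passes only in rows, so rows that repeat a pose let the fingers close. It gives the time, the measured TCP pose, the force, the opening and the grip force at its end, in the units of the state.
- observe(): the state, without advancing time (a new reading comes with each control period).
- get_image(name): name is "scene" or "side" or "wrist"; returns (picture, depth): 400x640x3 uint8, red, green, blue; 400x640 float32, m along the optical axis (not along the pixel's ray), 0 where there is no reading.
- camera_params(name): a dict with "K" (3x3 intrinsics, pixels), "R" (3x3) and "t" (3): a world point X has camera coordinates R X + t. Camera axes: x right, y down, z forward; pixel columns grow to the right and rows downward; lengths in m; the calibration is good to about 2 mm. A picture is of the moment at which its call begins: read the wrist's pose just before it. camera_params takes no time and is no camera call; for the wrist camera it gives the pose at the moment of the call.
- close_job(): hands the job in; it is judged then, once.
The state is a dict: "time_s": time; "q": joint angles; "qvel": joint speeds; "joint_efforts": joint torques, N m; "position": TCP position; "tool_rot": TCP orientation; "ft_force": force on the tool from outside, world axes, zero at the start; "wrist_torque": the same for the moment, N m; "grip_width": finger opening in m; "gripper_force": force on a finger pad.
Only numpy, scipy, OpenCV 4.12 (cv2) and the standard library are available. Lean on these libraries where they do the work, as an engineer would, in place of code of your own. Each camera call takes 0.05 s, during which the arm holds its last target. There are 200 camera calls.

TASK

Make the bench nut mill safe by pressing its mushroom stop button right down and letting it spring back, then put the long wooden pusher fully home in the feed tube, collar resting on the rim, lowering it gently rather than letting it drop. Once the pusher is home, reset the stop by turning the button's head clockwise (seen from above) all the way to its end stop. Leave the tart tamper, the canister and the pastry cutter where they stand.

Things in the scene. Friction and masses are not known exactly. Their poses are not given: they have to be found in the camera images.
- mill: The bench nut mill, fixed to the counter: a steel box housing 170 (x) x 280 (y) x 90 mm high. Origin at the centre of its underside, z up; the face with the black outlet slot is its -x side. An upright round aluminium feed tube rises from the top at local (0, +65 mm), and the mushroom stop button stands on a round collar 60 mm wide at local (0, -75 mm).
- mouth (a point): Centre of the feed tube's open mouth, at the height of its rim, 160 mm above the counter; z points up out of the tube. The bore is 52 mm in diameter, straight and 125 mm deep, widening to about 60 mm over the top 12 mm; the wall is 5 mm thick, the tube 62 mm across outside and 70 mm at the rim.
- head_top (a point): Middle of the top of the stop button head, 144 mm above the counter when up; moves and turns with the head. The head is a grey mushroom 50 mm in diameter, 14 mm thick, its disc top at 122 mm, with an upright black grip bar across it: 44 mm long along this point's x axis, 14 mm thick along y, 22 mm tall, its flat top being this point.
- press (a joint): How far the stop button is pressed down, m: 0 up, 0.008 fully down. A spring pushes it back up when let go; about 1.5 N starts it and 5 N holds it fully down.
- reset (a joint): How far the button's head is turned clockwise seen from above, rad: 0 to an end stop at 1.1. It starts anywhere between 0 and 0.25 and stays where it is left by friction of about 0.05 N m. It turns about the vertical axis through head_top, whether or not the button is pressed.
- pusher: The loose wooden pusher, 0.25 kg, standing upright, 160 mm tall: the longer, slimmer of the two wooden tools. Origin at the centre of its foot, z up along it. Shaft 48 mm in diameter up to 100 mm, foot bevelled 3 mm, flat round collar 74 mm in diameter from 100 to 110 mm, round handle 30 mm in diameter to 160 mm. Home, collar on the tube rim, its foot is 100 mm below the mouth.
- pusher_grip (a point): Point on the pusher's axis in its handle, 146 mm above its foot; a good place to grip.
- tamper: A loose wooden tart tamper standing upright, a bystander that is too wide for the tube: a head 68 mm in diameter and 60 mm high, with a handle 30 mm in diameter up to 110 mm in all. Origin at the centre of its underside. It and the pusher stand one to each side of the mill, either way round.
- canister: A loose closed aluminium sugar canister, a bystander, 68 mm in diameter and 105 mm tall, standing. Origin at the centre of its underside.
- cutter: A loose steel pastry cutter, a bystander: a ring 80 mm in diameter and 45 mm tall, lying flat. Origin at the centre of its underside.
Mind the look-alikes: they are no part of the job. What is shaped like the pusher but purple is not meant.

How it is judged (in metres and radians):
On the way, in this order (a step that is already met when the one before it is completed fails the run):
1. the stop button is pressed down at least 6 mm of its 8 mm, with the pusher still out of the tube (value of joint press above 0.006 m and horizontal distance between pusher and mouth above 0.06 m), for 0.1 s.
2. the pusher is fully home in the feed tube (foot at least 96 mm below the mouth) and the button is up again (z of pusher in the frame of mouth below -0.096 m and horizontal distance between pusher and mouth below 0.006 m and angle between pusher's own z axis and vertical below 0.06 rad and value of joint press below 0.002 m), for 0.2 s.
3. the button's head is turned clockwise to its end stop (beyond 0.95 rad) (value of joint reset above 0.95 rad), for 0.1 s.
At the end, for the whole second after the job is handed in: The pusher is at rest in the feed tube, its foot at least 96 mm below the mouth, within 6 mm of the tube's axis and tilted less than 0.06 rad; the button's head is turned clockwise beyond 0.95 rad, and the button is up (pressed less than 2 mm) (all of step 2 and linear speed of pusher below 0.02 m/s and value of joint reset above 0.95 rad); the robot touches nothing.
It fails at once if the tart tamper is moved more than 30 mm or tipped over (distance of tamper from where it was at the start of the episode above 0.03 m or angle between tamper's own z axis and vertical above 0.5 rad).
It fails at once if the sugar canister is moved more than 30 mm or tipped over (distance of canister from where it was at the start of the episode above 0.03 m or angle between canister's own z axis and vertical above 0.5 rad).
It fails at once if the pastry cutter is moved more than 30 mm or tipped over (distance of cutter from where it was at the start of the episode above 0.03 m or angle between cutter's own z axis and vertical above 0.5 rad).
It fails at once if the pusher is dropped into the tube (faster than 0.5 m/s inside it) (z of pusher in the frame of mouth below -0.005 m and horizontal distance between pusher and mouth below 0.02 m and linear speed of pusher above 0.5 m/s).
It fails at once if the button's head is turned to its end stop before the pusher is home (value of joint reset above 0.6 rad and (z of pusher in the frame of mouth above -0.08 m or horizontal distance between pusher and mouth above 0.03 m)).
It also fails if it takes over 72 s, if anything falls off the work surface, if the arm or the gripper's body presses on something with over 40 N, if the wrist force passes 120 N, or if a joint passes its speed limit or range.

## Working session

There is one attempt and no reset: what is moved stays moved. The work goes in short steps, Python scripts to look and compute and a shell command to move; the robot and the scene stay as the last step left them, time stands still between calls to the robot, and variables do not carry over. Pictures are saved under pics/ and viewed, at most 10 in all, crops included, and the job is handed in when it is done.

```bash
mkdir -p pics
python3 - <<'E'
from rig import *
import cv2,numpy as np
for n in ["scene","side"]:
    im,d=get_image(n); cv2.imwrite(f"pics/{n}0.png",im[:,:,::-1]); np.save(f"{n}_d.npy",d); np.save(f"{n}_i.npy",im)
    p=camera_params(n); print(n,p["K"].tolist(),(-p["R"].T@p["t"]).round(3),p["R"][2].round(3))
print(observe(),grasp_offset)
E
```

```text
scene [[373.38264874481393, 0.0, 317.1959790458037], [0.0, 373.38264874481393, 198.67304973523488], [0.0, 0.0, 1.0]] [0.94  0.566 0.788] [-0.406 -0.54  -0.737]
side [[362.6870318343106, 0.0, 319.39774986594733], [0.0, 362.6870318343106, 199.3713299411271], [0.0, 0.0, 1.0]] [ 0.392 -0.785  0.758] [ 0.176  0.787 -0.592]
{'time_s': 0.1, 'q': array([ 5.21225241e+01,  2.18400062e+01,  7.43806132e+01, -1.06191291e-03,
        8.38574759e+01, -1.23372340e+01]), 'qvel': array([ 0.01823345, -0.0510973 , -0.17055765, -0.04330315,  0.07507553,
       -0.06786359]), 'joint_efforts': array([ 2.53423110e-03, -4.49225307e+01, -2.31657314e+01, -1.92314501e-04,
        3.70987225e-03, -3.07746609e-05]), 'position': array([0.23698254, 0.49603264, 0.23074537]), 'tool_rot': array([[-9.02283439e-01,  4.31142574e-01, -8.22315172e-04],
       [ 4.31143272e-01,  9.02282826e-01, -1.08718086e-03],
       [ 2.73230901e-04, -1.33548094e-03, -9.99999071e-01]]), 'ft_force': array([-0.21408868, -0.14238265,  0.38671319]), 'wrist_torque': array([-0.00392186, -0.01298603,  0.02507959]), 'gripper_force': 0.0, 'grip_width': 0.08524816129032245} 0.0187
```

View pics/scene0.png

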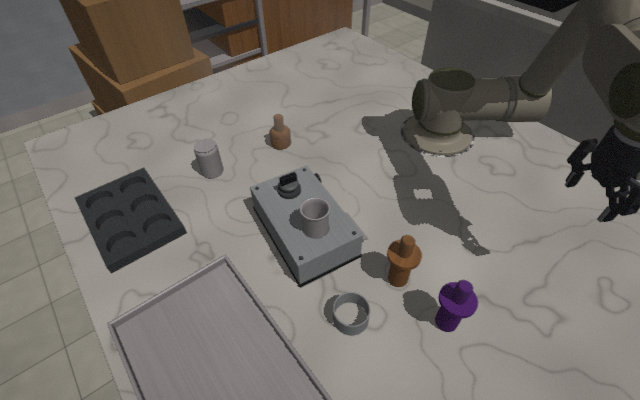

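View pics/side0.png

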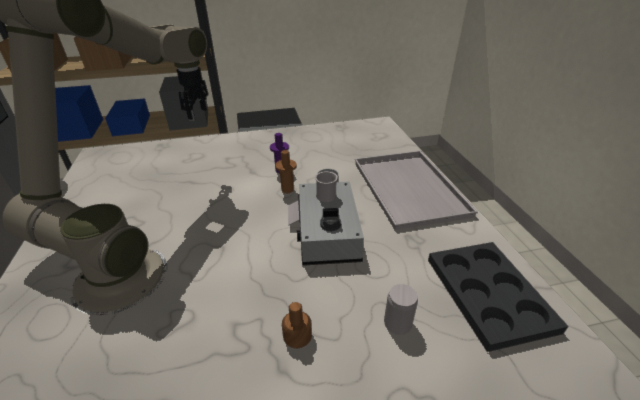

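The scene picture shows these candidates for the pusher:
- brown collared tool at (403,262), side view (287,172)
- purple look-alike at (457,305)
- collarless tamper at (280,132)

I choose the brown collared one. The tube mouth is at (315,210) and the button at (288,185). Next I'll measure and check the choice in a crop.

```bash
cat > h.py <<'E'
import numpy as np,cv2
from rig import *
def cloud(n,im,d,p=None):
    p=p or camera_params(n); v,u=np.nonzero(d>0); z=d[v,u]
    c=np.stack([(u-p["K"][0,2])/p["K"][0,0]*z,(v-p["K"][1,2])/p["K"][1,1]*z,z],1)
    return (c-p["t"])@p["R"],im[v,u].astype(int),np.stack([u,v],1)
def ray(n,uv,z,p=None):
    p=p or camera_params(n); uv=np.atleast_2d(uv).astype(float); o=-p["R"].T@p["t"]
    d=np.c_[uv,np.ones(len(uv))]@np.linalg.inv(p["K"]).T@p["R"]
    return o+d*((z-o[2])/d[:,2])[:,None]
def circ(P):
    (x,y),r=cv2.minEnclosingCircle(P[:,:2].astype(np.float32)); return np.round([x,y,r],4)
E
python3 - <<'E'
from h import *
I=np.load("scene_i.npy"); 
cv2.imwrite("pics/crop.png",cv2.resize(I[160:340,240:490],None,fx=3,fy=3,interpolation=cv2.INTER_CUBIC)[:,:,::-1])
for n in ["scene","side"]:
    I=np.load(n+"_i.npy");D=np.load(n+"_d.npy")
    X,C,uv=cloud(n,I,D)
    box={"scene":dict(push=(380,230,425,290),tube=(298,195,334,240),btn=(272,168,306,200),mill=(245,160,370,290),tamp=(265,110,295,152),can=(190,135,225,182),cut=(328,288,375,338),purp=(435,278,480,335)),
     "side":dict(push=(273,148,300,195),tube=(312,166,343,207),btn=(316,205,345,232),mill=(290,165,368,268),tamp=(278,300,316,350),can=(380,282,420,336),purp=(268,130,290,160))}[n]
    for k,(a,b,c,d) in box.items():
        m=(uv[:,0]>=a)&(uv[:,0]<c)&(uv[:,1]>=b)&(uv[:,1]<d)&(X[:,2]>.01)
        P=X[m];Cc=C[m]
        print(n,k,"zmax",np.percentile(P[:,2],99).round(4),end=" ")
        if k=="push":
            br=(Cc[:,0]>1.5*Cc[:,2]); P=P[br]
            for lo,hi in((.152,.17),(.104,.116)):
                q=P[(P[:,2]>lo)&(P[:,2]<hi)]; print((lo,hi),len(q),circ(q) if len(q) else "",q.mean(0).round(4),end=" ")
        elif k=="tube":
            q=P[(P[:,2]>.154)&(P[:,2]<.166)]; print(len(q),circ(q),q.mean(0).round(4),end="")
        elif k=="btn":
            q=P[(P[:,2]>.139)&(P[:,2]<.149)]; print(len(q),q.mean(0).round(4),cv2.minAreaRect(q[:,:2].astype(np.float32)*1000),end="")
            q=P[(P[:,2]>.115)&(P[:,2]<.128)]; print("disc",circ(q),end="")
        elif k=="mill":
            q=P[(P[:,2]>.084)&(P[:,2]<.096)]; print(cv2.minAreaRect(q[:,:2].astype(np.float32)*1000),end="")
        else: print(P[P[:,2]>.03].mean(0).round(3),end="")
        print()
E
```

```text
scene push zmax 0.159 (0.152, 0.17) 126 [0.5178 0.3139 0.0141] [0.5176 0.3135 0.1567] (0.104, 0.116) 548 [0.5153 0.3119 0.0374] [0.5223 0.3165 0.1079] 
scene tube zmax 0.1587 185 [0.6125 0.123  0.036 ] [0.6125 0.1216 0.157 ]
scene btn zmax 0.1426 73 [ 0.5936 -0.0146  0.1412] ((592.7636108398438, -14.836963653564453), (15.257993698120117, 42.928775787353516), 78.9489517211914)disc [ 0.5927 -0.0144  0.0246]
scene mill zmax 0.1573 ((599.3134765625, 58.47400665283203), (284.92523193359375, 178.80462646484375), 81.27482604980469)
scene tamp zmax 0.1089 [ 0.452 -0.274  0.064]
scene can zmax 0.1049 [ 0.691 -0.29   0.079]
scene cut zmax 0.0449 [0.668 0.317 0.039]
scene purp zmax 0.1588 [0.521 0.456 0.107]
side push zmax 0.1594 (0.152, 0.17) 36 [0.5136 0.3072 0.0152] [0.5148 0.3041 0.1576] (0.104, 0.116) 152 [0.5136 0.3417 0.071 ] [0.5149 0.3001 0.1087] 
side tube zmax 0.1598 106 [0.6154 0.1192 0.0354] [0.6161 0.1197 0.1577]
side btn zmax 0.1443 64 [ 0.5943 -0.0204  0.1428] ((594.4950561523438, -19.03658676147461), (16.081392288208008, 41.92667770385742), 77.42156219482422)disc [ 0.5936 -0.021   0.0249]
side mill zmax 0.158 ((605.4166259765625, 97.8223876953125), (377.4389953613281, 192.05393981933594), 84.34121704101562)
side tamp zmax 0.1109 [ 0.445 -0.302  0.066]
side can zmax 0.1069 [ 0.68  -0.323  0.084]
side purp zmax 0.1603 [0.511 0.407 0.122]
```

View pics/crop.png

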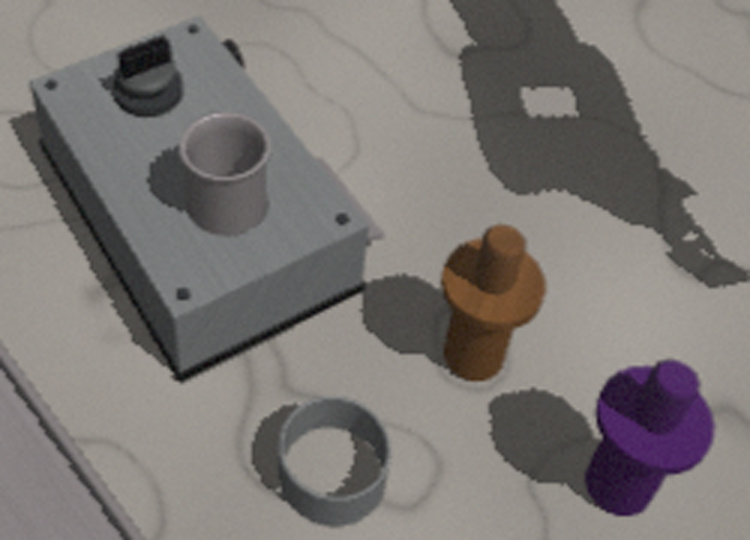

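The crop confirms the choice: brown, collared, at crop (495,300), distinct from the purple one. The open mouth is at (225,150) and the bar at (145,57).

```bash
cat >> h.py <<'E'
from scipy.spatial.transform import Rotation as Ro
def goal(x,y,z,ang):
    "print the tool-frame fractions to TCP x,y,z, pointing down, tool y at ang deg"
    s=observe(); R=s["tool_rot"]; a=np.radians(ang); Y=np.array([np.cos(a),np.sin(a),0]); Z=np.array([0,0,-1.])
    G=np.c_[np.cross(Y,Z),Y,Z]; d=R.T@(np.array([x,y,z])-s["position"])
    rv=Ro.from_matrix(R.T@G).as_rotvec()
    print("shift",(d/.5).round(4),"turn",(rv/np.pi).round(4),"dist",np.linalg.norm(d).round(3),"deg",np.degrees(np.linalg.norm(rv)).round(1))
E
python3 -c "
from h import *
goal(.53,.13,.34,79)"
```

```text
shift [-0.8443 -0.4082 -0.2182] turn [-0.0004 -0.0001 -0.0808] dist 0.481 deg 14.5
```

```bash
python3 -m handwheel '[[[-0.08,-0.04,-0.02],[0,0,-0.02]],[[-0.84,-0.41,-0.22],[0,0,-0.08]],[[-0.84,-0.41,-0.22],[0,0,-0.08]],[[-0.84,-0.41,-0.22],[0,0,-0.08]],[[-0.84,-0.41,-0.22],[0,0,-0.08]],[[-0.84,-0.41,-0.22],[0,0,-0.08]],[[-0.84,-0.41,-0.22],[0,0,-0.08]],[[-0.84,-0.41,-0.22],[0,0,-0.08]],[[-0.84,-0.41,-0.22],[0,0,-0.08]],[[-0.84,-0.41,-0.22],[0,0,-0.08]]]' 0; python3 -m handwheel '[[[0,0,0],[0,0,0]],[[0,0,0],[0,0,0]],[[0,0,0],[0,0,0]]]'
python3 - <<'E'
from h import *
p=camera_params("wrist"); im,d=get_image("wrist"); np.savez("w1.npz",im=im,d=d,**{k:p[k] for k in("K","R","t")}); cv2.imwrite("pics/w1.png",im[:,:,::-1])
print((-p["R"].T@p["t"]).round(3),p["R"].round(2))
E
```

```text
time_s: 1.1
position: [0.5289, 0.1278, 0.3415]
tool_rot: [[-0.981, 0.195, -0.0], [0.195, 0.981, -0.0], [0.0, -0.0, -1.0]]
ft_force: [-0.3, 0.8, -0.3]
grip_width: 0.0001
gripper_force: 0.0
time_s: 1.4
position: [0.527, 0.131, 0.341]
tool_rot: [[-0.981, 0.192, -0.001], [0.192, 0.981, 0.0], [0.001, -0.0, -1.0]]
ft_force: [0.2, 0.7, 0.2]
grip_width: 0.0003
gripper_force: 0.0
[0.461 0.144 0.483] [[ 0.19  0.98  0.  ]
 [ 0.95 -0.19  0.27]
 [ 0.26 -0.05 -0.96]]
```

View pics/w1.png

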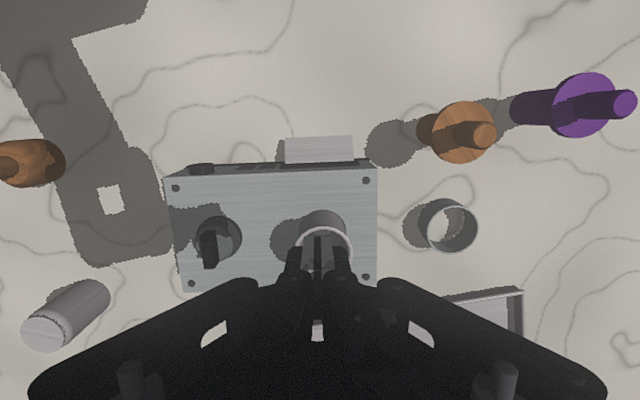

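The wrist view shows the pusher's handle top at (483,136), the bar at (209,253) and the tube rim at about (323,240), partly hidden by the fingers. I'll refine from here.

Run:
```python
from h import *
w=np.load("w1.npz"); p={k:w[k] for k in("K","R","t")}
X,C,uv=cloud("wrist",w["im"],w["d"],p)
def sel(a,b,c,d,lo,hi): 
    m=(uv[:,0]>=a)&(uv[:,0]<c)&(uv[:,1]>=b)&(uv[:,1]<d)&(X[:,2]>lo)&(X[:,2]<hi); return X[m]
q=sel(190,225,245,275,.137,.149); print("bar",len(q),q.mean(0).round(4),cv2.minAreaRect(q[:,:2].astype(np.float32)*1000))
q=sel(190,205,245,275,.116,.127); print("disc",circ(q))
q=sel(465,115,500,155,.155,.165); print("handle",len(q),circ(q),q.mean(0).round(4))
q=sel(425,95,500,165,.106,.114); print("collar",len(q),circ(q))
q=sel(293,215,355,275,.156,.164); print("rim",len(q),circ(q),q.mean(0).round(4))
goal(.594,-.017,.175,79)
```

```text
bar 450 [ 0.59   -0.0149  0.1429] ((591.2211303710938, -16.246131896972656), (14.382068634033203, 44.29117965698242), 80.41893005371094)
disc [ 0.5915 -0.0162  0.0251]
handle 636 [0.5138 0.3107 0.0153] [0.5132 0.3093 0.1588]
collar 2100 [0.5138 0.3109 0.0373]
rim 361 [0.6113 0.1226 0.0341] [0.595  0.1318 0.1593]
shift [-0.1887 -0.2651  0.3322] turn [ 0.     -0.0002 -0.0003] dist 0.233 deg 0.1
```

```bash
python3 -m handwheel '[[[-0.185,-0.264,0],[0,0,0]],[[-0.185,-0.264,0.1],[0,0,0]],[[-0.185,-0.264,0.2],[0,0,0]],[[-0.185,-0.264,0.3],[0,0,0]],[[-0.185,-0.264,0.36],[0,0,0]],[[-0.185,-0.264,0.37],[0,0,0]],[[-0.185,-0.264,0.37],[0,0,0]],[[-0.185,-0.264,0.37],[0,0,0]]]'
```

```text
time_s: 2.25
position: [0.5932, -0.0163, 0.1575]
tool_rot: [[-0.981, 0.192, 0.001], [0.192, 0.981, -0.0], [-0.001, 0.0, -1.0]]
ft_force: [-0.2, -0.2, 0.8]
grip_width: 0.0
gripper_force: 0.0
```

Down about 20 mm, gently.

```bash
python3 -m handwheel '[[[0,0,0.012],[0,0,0]],[[0,0,0.024],[0,0,0]],[[0,0,0.03],[0,0,0]],[[0,0,0.036],[0,0,0]],[[0,0,0.04],[0,0,0]],[[0,0,0.04],[0,0,0]],[[0,0,0.04],[0,0,0]]]'
```

```text
time_s: 2.95
position: [0.5932, -0.017, 0.1367]
tool_rot: [[-0.981, 0.193, 0.001], [0.193, 0.981, 0.0], [-0.001, 0.0, -1.0]]
ft_force: [-0.0, 3.6, 5.2]
grip_width: 0.0001
gripper_force: 2.2
```

```bash
python3 -m handwheel '[[[0,0,0.002],[0,0,0]],[[0,0,0.004],[0,0,0]],[[0,0,0.004],[0,0,0]],[[0,0,0.004],[0,0,0]]]'; python3 -c "
from h import *
im,d=get_image('side'); cv2.imwrite('pics/press.png',cv2.resize(im[150:270,260:400],None,fx=4,fy=4)[:,:,::-1])"
```

```text
time_s: 3.35
position: [0.5934, -0.0171, 0.1359]
tool_rot: [[-0.981, 0.193, 0.002], [0.193, 0.981, -0.0], [-0.002, 0.0, -1.0]]
ft_force: [-2.0, 4.0, 13.6]
grip_width: 0.0001
gripper_force: 6.7
```

View pics/press.png

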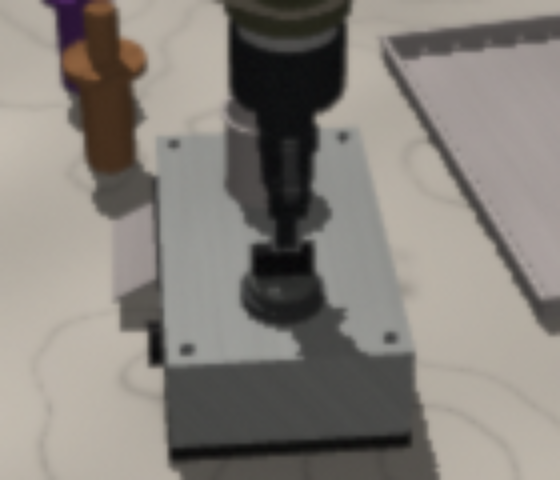

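The picture shows the shut fingers on the bar at crop (285,255), and 13.6 N at 8 mm travel means it is fully down. Now up and over to the pusher, opening the fingers.

```bash
python3 -m handwheel '[[[0,0,-0.1],[0,0,0]],[[0,0,-0.2],[0,0,0]],[[0,0,-0.3],[0,0,0]],[[0,0,-0.4],[0,0,0]],[[0,0,-0.4],[0,0,0]]]' 1; python3 -c "
from h import *
goal(.514,.3108,.33,79)"
```

```text
time_s: 3.9
position: [0.594, -0.0179, 0.341]
tool_rot: [[-0.981, 0.194, 0.012], [0.194, 0.981, -0.004], [-0.012, -0.001, -1.0]]
ft_force: [0.6, -0.6, -0.5]
grip_width: 0.0723
gripper_force: 0.0
shift [0.2845 0.614  0.0178] turn [-0.0004  0.0038 -0.0009] dist 0.338 deg 0.7
```

```bash
python3 -m handwheel '[[[0.284,0.614,0],[0,0,0]],[[0.284,0.614,0],[0,0,0]],[[0.284,0.614,0],[0,0,0]],[[0.284,0.614,0],[0,0,0]],[[0.284,0.614,0],[0,0,0]],[[0.284,0.614,0],[0,0,0]],[[0.284,0.614,0],[0,0,0]],[[0.284,0.614,0],[0,0,0]],[[0.284,0.614,0],[0,0,0]],[[0.284,0.614,0],[0,0,0]]]'
python3 - <<'E'
from h import *
p=camera_params("wrist"); im,d=get_image("wrist"); cv2.imwrite("pics/w2.png",im[:,:,::-1])
print((-p["R"].T@p["t"]).round(3))
X,C,uv=cloud("wrist",im,d,p)
def near(x,y,r,lo,hi): 
    m=(np.hypot(X[:,0]-x,X[:,1]-y)<r)&(X[:,2]>lo)&(X[:,2]<hi)&(C.max(1)>60); return X[m],uv[m]
q,u=near(.613,.122,.05,.156,.166); print("rim",len(q),circ(q),q.mean(0).round(4),u.min(0),u.max(0))
q,u=near(.514,.311,.04,.155,.166); print("handle",len(q),circ(q),q.mean(0).round(4),u.min(0),u.max(0))
q,u=near(.514,.311,.05,.106,.114); print("collar",len(q),circ(q))
goal(.514,.3108,.127,79)
E
```

```text
time_s: 4.9
position: [0.5134, 0.3103, 0.3337]
tool_rot: [[-0.981, 0.195, -0.001], [0.195, 0.981, -0.001], [0.001, -0.001, -1.0]]
ft_force: [-0.0, 0.0, -0.8]
grip_width: 0.0856
gripper_force: 0.0
[0.447 0.324 0.476]
rim 193 [0.5918 0.1122 0.025 ] [0.5874 0.1095 0.1593] [146 268] [178 292]
handle 583 [0.5136 0.3111 0.0149] [0.513  0.3111 0.1589] [304 168] [331 195]
collar 2150 [0.5139 0.311  0.0371]
shift [-0.001   0.0018  0.4139] turn [-0.0003 -0.0001 -0.0014] dist 0.207 deg 0.3
```

View pics/w2.png

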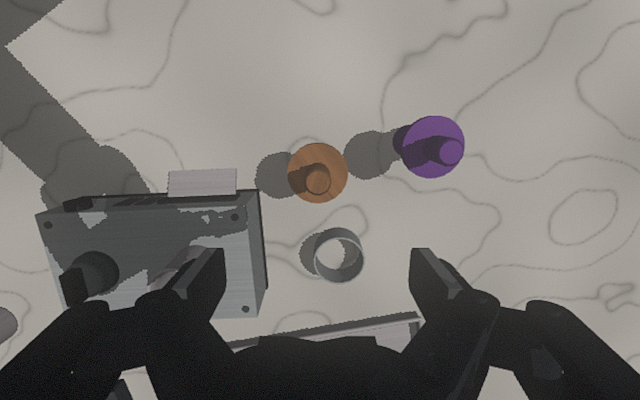

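The picture shows the pusher's collar at (317,173) with its handle top at (318,181), between the open fingers' line. The purple look-alike at (433,147) is clear. Descending.

```bash
python3 -m handwheel '[[[-0.001,0.002,0.08],[0,0,0]],[[-0.001,0.002,0.16],[0,0,0]],[[-0.001,0.002,0.24],[0,0,0]],[[-0.001,0.002,0.32],[0,0,0]],[[-0.001,0.002,0.38],[0,0,0]],[[-0.001,0.002,0.413],[0,0,0]],[[-0.001,0.002,0.413],[0,0,0]],[[-0.001,0.002,0.413],[0,0,0]]]'; python3 -m handwheel '[[[0,0,0],[0,0,0]],[[0,0,0],[0,0,0]],[[0,0,0],[0,0,0]],[[0,0,0],[0,0,0]],[[0,0,0],[0,0,0]],[[0,0,0],[0,0,0]],[[0,0,0],[0,0,0]],[[0,0,0],[0,0,0]]]' 0 40
```

```text
time_s: 5.75
position: [0.5144, 0.3116, 0.1285]
tool_rot: [[-0.981, 0.195, 0.001], [0.195, 0.981, 0.0], [-0.001, 0.0, -1.0]]
ft_force: [-0.4, -0.7, 0.7]
grip_width: 0.0853
gripper_force: 0.0
time_s: 6.55
position: [0.5138, 0.3121, 0.1284]
tool_rot: [[-0.981, 0.193, 0.001], [0.193, 0.981, -0.0], [-0.001, -0.0, -1.0]]
ft_force: [-0.3, -2.5, 5.9]
grip_width: 0.0286
gripper_force: 39.7
```

```bash
python3 -m handwheel '[[[0,0,-0.02],[0,0,0]],[[0,0,-0.08],[0,0,0]],[[0,0,-0.16],[0,0,0]],[[0,0,-0.24],[0,0,0]],[[0,0,-0.32],[0,0,0]],[[0,0,-0.38],[0,0,0]],[[0,0,-0.39],[0,0,0]],[[0,0,-0.39],[0,0,0]],[[0,0,-0.39],[0,0,0]]]'
python3 - <<'E'
from h import *
goal(.6125,.122,.3225,79)
for n in["scene","side"]:
    im,d=get_image(n); X,C,uv=cloud(n,im,d)
    m=(np.hypot(X[:,0]-.514,X[:,1]-.312)<.06)&(X[:,2]>.18)&(C[:,0]>1.5*C[:,2])
    P=X[m]
    for lo in np.arange(.19,.29,.02):
        q=P[(P[:,2]>lo)&(P[:,2]<lo+.02)]; print(n,lo.round(2),len(q),q.mean(0).round(4) if len(q) else "")
    m=(np.hypot(X[:,0]-.613,X[:,1]-.122)<.05)&(X[:,2]>.1555)&(X[:,2]<.166); print("rim",circ(X[m]),m.sum())
E
```

```text
time_s: 7.45
position: [0.5132, 0.3122, 0.3205]
tool_rot: [[-0.981, 0.193, -0.004], [0.193, 0.981, -0.001], [0.004, -0.002, -1.0]]
ft_force: [1.4, -0.2, -3.9]
grip_width: 0.0285
gripper_force: 40.3
shift [-0.2684 -0.3349 -0.0044] turn [-0.0006 -0.0012 -0.0008] dist 0.215 deg 0.3
scene 0.19 83 [0.5291 0.3269 0.2029]
scene 0.21 102 [0.5281 0.3281 0.22  ]
scene 0.23 110 [0.528  0.3287 0.2401]
scene 0.25 147 [0.5301 0.3247 0.2605]
scene 0.27 32 [0.5341 0.3273 0.2764]
rim [0.6131 0.1226 0.0348] 159
side 0.19 48 [0.5111 0.2901 0.2032]
side 0.21 74 [0.5128 0.2912 0.2198]
side 0.23 73 [0.5134 0.2908 0.24  ]
side 0.25 85 [0.5133 0.2922 0.26  ]
side 0.27 64 [0.5136 0.2916 0.2776]
rim [0.6153 0.1188 0.0354] 87
```

```bash
python3 -m handwheel '[[[-0.03,-0.04,-0.004],[0,0,0]],[[-0.08,-0.1,-0.004],[0,0,0]],[[-0.13,-0.165,-0.004],[0,0,0]],[[-0.18,-0.23,-0.004],[0,0,0]],[[-0.23,-0.285,-0.004],[0,0,0]],[[-0.26,-0.32,-0.004],[0,0,0]],[[-0.268,-0.335,-0.004],[0,0,0]],[[-0.268,-0.335,-0.004],[0,0,0]],[[-0.268,-0.335,-0.004],[0,0,0]],[[-0.268,-0.335,-0.004],[0,0,0]]]'
python3 - <<'E'
from h import *
s=observe(); print(s["position"],s["ft_force"])
for n in["scene","side"]:
    im,d=get_image(n); X,C,uv=cloud(n,im,d)
    br=(C[:,0]>1.5*C[:,2])&(np.hypot(X[:,0]-.613,X[:,1]-.122)<.06)
    q=X[br&(X[:,2]>.186)&(X[:,2]<.28)]; print(n,"z",np.percentile(q[:,2],1))
    q=X[br&(X[:,2]>.19)&(X[:,2]<.285)]; h=np.histogram(q[:,2],5)[0]
    sh=X[br&(X[:,2]>.20)&(X[:,2]<.27)]
    m=~(C[:,0]>1.5*C[:,2])&(np.hypot(X[:,0]-.613,X[:,1]-.122)<.06)&(X[:,2]>.1)&(X[:,2]<.145); tb=X[m]
    # midline of shaft and tube in the horizontal direction across the view
    o=-camera_params(n)["R"].T@camera_params(n)["t"]; f=np.array([.613,.122])-o[:2]; f/=np.hypot(*f); a=np.array([-f[1],f[0]])
    for k,t in(("shaft",sh),("tube",tb)):
        y=t[:,:2]@a; print(k,a.round(2),y.min().round(4),y.max().round(4),"mid",((y.min()+y.max())/2).round(4),"expect tcp",(s["position"][:2]@a).round(4))
    cv2.imwrite(f"pics/{n}2.png",cv2.resize(im[120:270,230:390] if n=="scene" else im[110:260,250:410],None,fx=3.5,fy=3.5)[:,:,::-1])
E
python3 -c "
import cv2,numpy as np
cv2.imwrite('pics/both.png',cv2.resize(np.hstack([cv2.imread('pics/scene2.png'),cv2.imread('pics/side2.png')]),(800,375)))"
```

```text
time_s: 8.55
position: [0.6122, 0.1234, 0.3249]
tool_rot: [[-0.981, 0.192, -0.0], [0.192, 0.981, 0.0], [0.0, 0.0, -1.0]]
ft_force: [0.4, 1.1, -2.5]
grip_width: 0.0288
gripper_force: 40.5
[0.61215872 0.12338015 0.32494414] [ 0.40036436  1.07534585 -2.49685394]
scene z 0.19953169266374127
shaft [ 0.81 -0.59] 0.3989 0.4438 mid 0.4214 expect tcp 0.4201
tube [ 0.81 -0.59] 0.3918 0.4517 mid 0.4218 expect tcp 0.4201
side z 0.20017927863783766
shaft [-0.97  0.24] -0.5896 -0.5486 mid -0.5691 expect tcp -0.5654
tube [-0.97  0.24] -0.5978 -0.5384 mid -0.5681 expect tcp -0.5654
```

View pics/both.png

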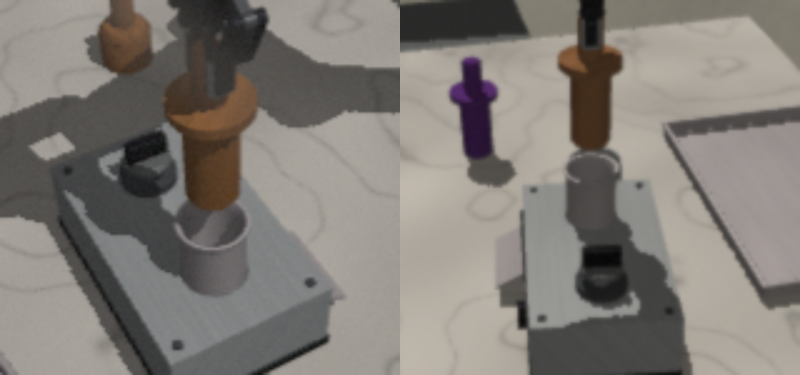

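The crops show the shaft above the mouth, with the midlines agreeing within about 1 mm in both views. Lowering to the bevel, with a 1 mm correction.

```bash
python3 -m handwheel '[[[0.001,-0.003,0.02],[0,0,0]],[[0.001,-0.003,0.04],[0,0,0]],[[0.001,-0.003,0.06],[0,0,0]],[[0.001,-0.003,0.07],[0,0,0]],[[0.001,-0.003,0.08],[0,0,0]],[[0.001,-0.003,0.09],[0,0,0]],[[0.001,-0.003,0.1],[0,0,0]],[[0.001,-0.003,0.105],[0,0,0]],[[0.001,-0.003,0.105],[0,0,0]],[[0.001,-0.003,0.105],[0,0,0]]]'
```

```text
time_s: 9.65
position: [0.612, 0.1207, 0.2725]
tool_rot: [[-0.981, 0.193, 0.0], [0.193, 0.981, -0.0], [-0.0, 0.0, -1.0]]
ft_force: [0.3, -0.3, -2.6]
grip_width: 0.0287
gripper_force: 40.5
```

The foot is 16 mm in with no contact force. Continuing.

```bash
python3 -m handwheel '[[[0,0,0.01],[0,0,0]],[[0,0,0.02],[0,0,0]],[[0,0,0.03],[0,0,0]],[[0,0,0.04],[0,0,0]],[[0,0,0.05],[0,0,0]],[[0,0,0.06],[0,0,0]],[[0,0,0.07],[0,0,0]],[[0,0,0.08],[0,0,0]],[[0,0,0.09],[0,0,0]],[[0,0,0.1],[0,0,0]]]'
```

```text
time_s: 10.65
position: [0.612, 0.1207, 0.2219]
tool_rot: [[-0.981, 0.193, 0.0], [0.193, 0.981, 0.0], [-0.0, 0.0, -1.0]]
ft_force: [-0.0, 0.5, -2.8]
grip_width: 0.0287
gripper_force: 40.5
```

```bash
python3 -m handwheel '[[[0,0,0.01],[0,0,0]],[[0,0,0.02],[0,0,0]],[[0,0,0.03],[0,0,0]],[[0,0,0.04],[0,0,0]],[[0,0,0.05],[0,0,0]],[[0,0,0.055],[0,0,0]],[[0,0,0.06],[0,0,0]],[[0,0,0.064],[0,0,0]],[[0,0,0.066],[0,0,0]],[[0,0,0.066],[0,0,0]]]'
```

```text
time_s: 11.65
position: [0.6119, 0.1207, 0.1892]
tool_rot: [[-0.981, 0.193, -0.0], [0.193, 0.981, -0.0], [0.0, -0.0, -1.0]]
ft_force: [-0.4, 1.4, -3.5]
grip_width: 0.0288
gripper_force: 40.4
```

```bash
python3 -m handwheel '[[[0,0,0.001],[0,0,0]],[[0,0,0.002],[0,0,0]],[[0,0,0.003],[0,0,0]],[[0,0,0.004],[0,0,0]],[[0,0,0.004],[0,0,0]],[[0,0,0.004],[0,0,0]]]'
```

```text
time_s: 12.25
position: [0.6121, 0.1206, 0.1884]
tool_rot: [[-0.981, 0.193, 0.002], [0.193, 0.981, -0.0], [-0.002, 0.0, -1.0]]
ft_force: [-1.7, -0.3, 4.5]
grip_width: 0.029
gripper_force: 41.2
```

The collar is on the rim: the force went from -3.5 to +4.5 N. Release and rise.

```bash
python3 -m handwheel '[[[0,0,0],[0,0,0]],[[0,0,0],[0,0,0]],[[0,0,0],[0,0,0]],[[0,0,0],[0,0,0]],[[0,0,0],[0,0,0]],[[0,0,0],[0,0,0]],[[0,0,0],[0,0,0]]]' 1; python3 -m handwheel '[[[0,0,-0.04],[0,0,0]],[[0,0,-0.1],[0,0,0]],[[0,0,-0.18],[0,0,0]],[[0,0,-0.24],[0,0,0]],[[0,0,-0.24],[0,0,0]],[[0,0,-0.24],[0,0,0]]]'
python3 - <<'E'
from h import *
p=camera_params("wrist"); im,d=get_image("wrist"); X,C,uv=cloud("wrist",im,d,p)
def near(x,y,r,lo,hi,brown=0):
    m=(np.hypot(X[:,0]-x,X[:,1]-y)<r)&(X[:,2]>lo)&(X[:,2]<hi)&((C[:,0]>1.5*C[:,2])|(not brown)); return X[m]
q=near(.612,.121,.04,.21,.24,1); print("handle top",len(q),circ(q),np.percentile(q[:,2],[5,95]))
q=near(.612,.121,.05,.16,.176,1); print("collar",len(q),circ(q),np.percentile(q[:,2],[5,50,95]))
for n,x,y in(("wrist",.592,-.0165),):
    q=near(x,y,.026,.138,.149); print("bar",len(q),q.mean(0).round(4),cv2.minAreaRect(q[:,:2].astype(np.float32)*1000) if len(q) else "")
for n in("scene","side"):
    im2,d2=get_image(n);X,C,uv=cloud(n,im2,d2)
    q=near(.612,.121,.05,.16,.18,1); print(n,"collar",len(q),circ(q),np.percentile(q[:,2],[5,50,95]))
    q=near(.592,-.0165,.03,.137,.149); print("bar",len(q),q.mean(0).round(4),cv2.minAreaRect(q[:,:2].astype(np.float32)*1000))
E
```

```text
time_s: 12.95
position: [0.6119, 0.1207, 0.1873]
tool_rot: [[-0.981, 0.193, -0.0], [0.193, 0.981, 0.0], [0.0, 0.0, -1.0]]
ft_force: [0.5, 0.8, -0.4]
grip_width: 0.0851
gripper_force: 0.0
time_s: 13.55
position: [0.6119, 0.1207, 0.3072]
tool_rot: [[-0.981, 0.193, 0.0], [0.193, 0.981, -0.0], [-0.0, 0.0, -1.0]]
ft_force: [0.7, 0.2, -0.7]
grip_width: 0.085
gripper_force: 0.0
handle top 989 [0.612 0.121 0.015] [0.2156737  0.22053073]
collar 2926 [0.6116 0.1204 0.0369] [0.16839459 0.1695704  0.17072758]
bar 625 [ 0.5908 -0.0152  0.143 ] ((591.2275390625, -15.97122573852539), (14.613468170166016, 43.24620819091797), 79.92031860351562)
scene collar 526 [0.6139 0.1228 0.0372] [0.16328839 0.16757573 0.17343942]
bar 80 [ 0.5933 -0.0143  0.141 ] ((592.7788696289062, -14.81932544708252), (13.980612754821777, 43.98798751831055), 82.4325180053711)
side collar 251 [0.6156 0.1171 0.0381] [0.16187585 0.16898468 0.17547005]
bar 73 [ 0.5941 -0.0209  0.142 ] ((594.334228515625, -19.571338653564453), (16.431533813476562, 41.87036895751953), 77.15924072265625)
```

The pusher is home: collar top at 0.1696, on axis. The button is up. Next, over the bar.

```bash
python3 -c "
from h import *
goal(.5917,-.0163,.128,80)"
```

```text
shift [-0.0148 -0.2763  0.3556] turn [-0.0002 -0.0009 -0.0064] dist 0.225 deg 1.2
```

```bash
python3 -m handwheel '[[[-0.015,-0.08,0],[0,0,-0.006]],[[-0.015,-0.18,0],[0,0,-0.006]],[[-0.015,-0.25,0],[0,0,-0.006]],[[-0.015,-0.276,0],[0,0,-0.006]],[[-0.015,-0.276,0.08],[0,0,-0.006]],[[-0.015,-0.276,0.16],[0,0,-0.006]],[[-0.015,-0.276,0.24],[0,0,-0.006]],[[-0.015,-0.276,0.31],[0,0,-0.006]],[[-0.015,-0.276,0.35],[0,0,-0.006]],[[-0.015,-0.276,0.356],[0,0,-0.006]]]'; python3 -m handwheel '[[[0,0,0],[0,0,0]],[[0,0,0],[0,0,0]],[[0,0,0],[0,0,0]],[[0,0,0],[0,0,0]],[[0,0,0],[0,0,0]],[[0,0,0],[0,0,0]],[[0,0,0],[0,0,0]],[[0,0,0],[0,0,0]],[[0,0,0],[0,0,0]]]' 0 30
```

```text
time_s: 14.7
position: [0.5913, -0.0152, 0.1262]
tool_rot: [[-0.985, 0.174, -0.006], [0.174, 0.985, 0.002], [0.006, 0.001, -1.0]]
ft_force: [0.4, 0.4, 0.4]
grip_width: 0.0856
gripper_force: 0.0
time_s: 15.6
position: [0.5927, -0.0172, 0.1298]
tool_rot: [[-0.985, 0.175, 0.0], [0.175, 0.985, -0.002], [-0.001, -0.002, -1.0]]
ft_force: [-2.3, -5.8, 1.9]
grip_width: 0.013
gripper_force: 35.2
```

Gripped at 13 mm. Turning about 61° clockwise.

```bash
python3 -m handwheel '[[[0,0,0],[0,0,0.03]],[[0,0,0],[0,0,0.065]],[[0,0,0],[0,0,0.1]],[[0,0,0],[0,0,0.135]],[[0,0,0],[0,0,0.17]],[[0,0,0],[0,0,0.205]],[[0,0,0],[0,0,0.24]],[[0,0,0],[0,0,0.275]],[[0,0,0],[0,0,0.31]],[[0,0,0],[0,0,0.335]]]'; python3 -c "
from h import *
s=observe(); Y=s['tool_rot'][:,1]; print(np.degrees(np.arctan2(Y[1],Y[0])),s['wrist_torque'],s['grip_width'])"
```

```text
time_s: 16.6
position: [0.5923, -0.0181, 0.1297]
tool_rot: [[-0.332, 0.943, -0.001], [0.943, 0.332, -0.004], [-0.003, -0.002, -1.0]]
ft_force: [-4.5, -8.9, 2.0]
grip_width: 0.013
gripper_force: 35.3
19.370912409242262 [-1.57063305  0.56667084  0.06478937] 0.013017588111571434
```

```bash
python3 -m handwheel '[[[0,0,0],[0,0,0.006]],[[0,0,0],[0,0,0.012]],[[0,0,0],[0,0,0.018]],[[0,0,0],[0,0,0.018]],[[0,0,0],[0,0,0.018]]]'; python3 -c "
from h import *
s=observe(); Y=s['tool_rot'][:,1]; print(np.degrees(np.arctan2(Y[1],Y[0])),s['wrist_torque'],s['grip_width'])"
```

```text
time_s: 17.1
position: [0.5922, -0.0181, 0.1297]
tool_rot: [[-0.282, 0.959, -0.001], [0.959, 0.282, -0.004], [-0.003, -0.002, -1.0]]
ft_force: [-3.8, -10.0, 1.5]
grip_width: 0.0131
gripper_force: 36.0
16.405174224208555 [-1.57930833  0.52947579  0.4619099 ] 0.01307762768438655
```

Torque rose from 0.06 to 0.46 N m, so the head is at its end stop. Release, rise and check.

```bash
python3 -m handwheel '[[[0,0,0],[0,0,0]],[[0,0,0],[0,0,0]],[[0,0,0],[0,0,0]],[[0,0,0],[0,0,0]],[[0,0,0],[0,0,0]],[[0,0,0],[0,0,0]],[[0,0,0],[0,0,0]]]' 1; python3 -m handwheel '[[[0,0,-0.04],[0,0,0]],[[0,0,-0.1],[0,0,0]],[[0,0,-0.18],[0,0,0]],[[0,0,-0.26],[0,0,0]],[[0,0,-0.32],[0,0,0]],[[0,0,-0.32],[0,0,0]],[[0,0,-0.32],[0,0,0]]]'
python3 - <<'E'
from h import *
p=camera_params("wrist")
for n in("wrist","scene","side"):
    im2,d2=get_image(n);X,C,uv=cloud(n,im2,d2,p if n=="wrist" else None)
    b=C[:,0]>1.5*C[:,2]
    q=X[b&(np.hypot(X[:,0]-.612,X[:,1]-.121)<.05)&(X[:,2]>.16)&(X[:,2]<.18)]; print(n,"collar",len(q),circ(q) if len(q) else "",np.median(q[:,2]) if len(q) else "")
    q=X[(np.hypot(X[:,0]-.592,X[:,1]+.0165)<.03)&(X[:,2]>.137)&(X[:,2]<.149)]; print("bar",len(q),np.percentile(q[:,2],90),cv2.minAreaRect(q[:,:2].astype(np.float32)*1000))
    if n=="scene": cv2.imwrite("pics/end.png",cv2.resize(im2[100:290,200:450],None,fx=3,fy=3)[:,:,::-1])
E
```

```text
time_s: 17.8
position: [0.5927, -0.0161, 0.1293]
tool_rot: [[-0.282, 0.959, -0.0], [0.959, 0.282, 0.0], [0.0, -0.0, -1.0]]
ft_force: [-0.2, 0.8, -0.0]
grip_width: 0.0857
gripper_force: 0.0
time_s: 18.5
position: [0.5926, -0.0161, 0.2892]
tool_rot: [[-0.282, 0.959, 0.0], [0.959, 0.282, -0.0], [-0.0, 0.0, -1.0]]
ft_force: [0.1, 0.4, -0.3]
grip_width: 0.0857
gripper_force: 0.0
wrist collar 4428 [0.6123 0.1202 0.0369] 0.1695156464721393
bar 639 0.14433524187279037 ((591.5368041992188, -16.946882247924805), (13.996685981750488, 43.443817138671875), 18.28560447692871)
scene collar 526 [0.6142 0.123  0.0371] 0.16761217346283602
bar 80 0.14258413812081946 ((592.454345703125, -14.597980499267578), (14.381936073303223, 43.70064926147461), 16.02234649658203)
side collar 254 [0.6151 0.1162 0.0391] 0.1690837109648634
bar 65 0.14445793566131293 ((593.442626953125, -19.32891845703125), (13.601719856262207, 43.441741943359375), 18.98619842529297)
```

View pics/end.png

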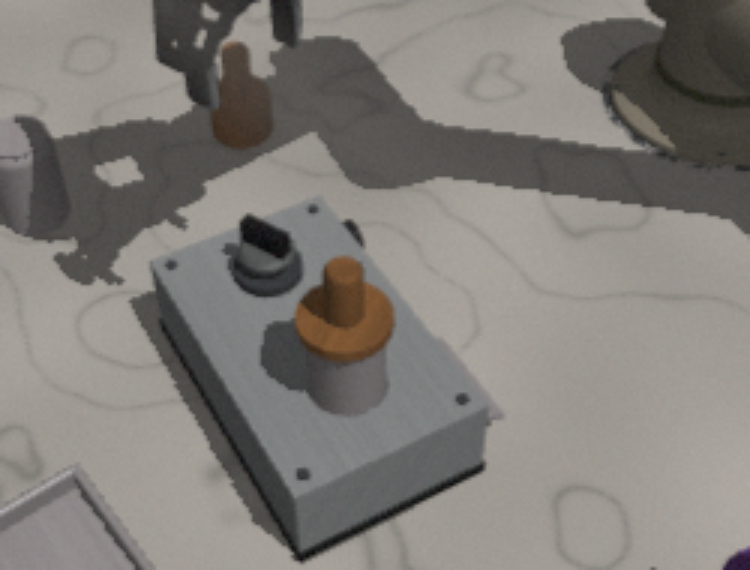

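The picture shows the collar on the rim at crop (345,320), the bar turned to its stop at (265,237), and the bystanders in view (tamper and canister) undisturbed. Handing in.

```bash
python3 -c "
from rig import *
print(close_job())"
```

```text
the job is handed in; nothing more can be done
None
```

The job is handed in at about 18.7 s: the stop button was pressed fully down and sprang back, the pusher was lowered gently until its collar rested on the tube rim, and the button's head was then turned clockwise to its end stop. The tamper, canister and cutter were never touched, and no verdict was shown at hand-in.

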